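# Unlatch the sample counter and return the counted bottle to its compartment

## Task

The count is finished: slide the thumb latch on the front of the sample counter sideways (to its left, seen from the front) so that the sprung cover pops right up, then lift the small amber bottle out of the chamber. Lower it, without dropping it, into the front compartment of the divided tray that lies directly in front of the stock bottle of the same kind and size, and let it stand there upright. Leave the three stock bottles standing in their compartments and leave the cover up for the next sample.

Things in the scene. Friction and masses are not known exactly. Their poses are not given: they have to be found in the camera images.
- counter: bench sample counter, a fixed white housing 235 (x) x 200 (y) x 78 mm high with a sloping front panel; origin: underside, below the middle of the housing (the housing reaches from x = -120 to +115 mm); z up, x points to its rear, so its front faces -x. On its flat deck (78 mm up) stand the cover and, in front of it, the thumb latch. The chamber is a round bore 62 mm wide, straight up and down, centred at x = +10, y = 0 mm, its floor 20 mm above the underside
- latch (a joint): thumb latch on the deck, m: 0 at rest, slides to the counter's +y (left when seen from the front) up to 0.014; a spring pushes it back to 0 (2 N at rest, 5.5 N at full travel). Its steel hook covers the catch of the cover up to about 0.008; the cover is free beyond 0.009 and the latch must be held there until the cover has risen. If the cover is pushed down again it snaps in
- latch_tab (a point): centre of the latch's black ribbed thumb tab, which is 26 (counter's x) x 16 (counter's y, the way it slides) x 16 mm high and stands on the deck (at rest at x = -80, y = 0, 88 mm above the counter's underside, so its top is 96 mm and the deck 78 mm above the bench). The deck is free on both sides of it; the front of the cover is 30 mm behind its centre
- cover (a joint): cover of the chamber, rad: 0 shut, 1.66 fully up; a damped spring drives it up in about a second once the latch frees it, and holds it up. A grey opaque hood 126 (x) x 120 (y) x 42 mm high, hinged at its rear on a line along the counter's y at x = +80, 86 mm above the underside; when up it stands behind the hinge line and reaches 216 mm above the bench
- sample_center (a point): the counted sample: a capped amber glass bottle, 51 mm wide, 90 mm high, about 150 g; the point lies on its axis half-way up (45 mm from its foot and from its top). Its cap is 39 mm wide and makes up the top 20 mm; the bottle widens to its shoulder right below it. In the chamber it stands upright on the floor with its top 32 mm above the deck
- tray: fixed white divided tray, 152 (x) x 226 (y) x 45 mm high, standing on the bench; origin: underside centre; z up, x points to its rear. Two rows of three open compartments, each 70 x 70 mm inside, walls 4 mm thick, floor 4 mm up; compartment centres at x = -37 (front row, empty) and +37 mm (rear row, stock bottles), y = -74, 0, +74 mm
- stock_small_center (a point): small amber stock bottle of the same kind as the sample, 51 mm wide, 90 mm high, in one of the rear compartments; the point lies on its axis half-way up
- stock_tall_center (a point): tall amber stock bottle, 60 mm wide, 128 mm high, in one of the rear compartments; the point lies on its axis half-way up
- stock_clear_center (a point): clear stock bottle, 56 mm wide, 105 mm high, in one of the rear compartments; the point lies on its axis half-way up
Not all that is in view belongs to the job. What is shaped like the part that bears stock_small_center but blue or green is not meant.

How it is judged:
On the way, in this order (a step that is already met when the one before it is completed fails the run):
1. the cover has sprung up (value of joint cover above 1.3 rad), for 0.1 s.
2. the sample bottle has been lifted clear of the chamber (z of sample_center in the frame of counter above 0.12 m).
3. the bottle has been lowered, still held, to within 20 mm of the floor of the compartment in front of the small amber stock bottle (x of sample_center in the frame of tray between -0.052 and -0.022 m and ((y of sample_center in the frame of tray between -0.089 and -0.059 m and y of stock_small_center in the frame of tray between -0.094 and -0.054 m) or (y of sample_center in the frame of tray between -0.015 and 0.015 m and y of stock_small_center in the frame of tray between -0.02 and 0.02 m) or (y of sample_center in the frame of tray between 0.059 and 0.089 m and y of stock_small_center in the frame of tray between 0.054 and 0.094 m)) and z of sample_center in the frame of tray below 0.069 m and contact force between the fingers and sample above 0.5 N).
At the end, for the whole second after the job is handed in: The sample bottle stands at rest and upright (within 0.1 rad) on the floor of the front compartment directly in front of the small amber stock bottle (within 15 mm of the compartment's centre); the cover is up (over 1.3 rad) and the latch has sprung back (under 3 mm) (x of sample_center in the frame of tray between -0.052 and -0.022 m and ((y of sample_center in the frame of tray between -0.089 and -0.059 m and y of stock_small_center in the frame of tray between -0.094 and -0.054 m) or (y of sample_center in the frame of tray between -0.015 and 0.015 m and y of stock_small_center in the frame of tray between -0.02 and 0.02 m) or (y of sample_center in the frame of tray between 0.059 and 0.089 m and y of stock_small_center in the frame of tray between 0.054 and 0.094 m)) and z of sample_center in the frame of tray below 0.054 m and angle between sample_center's own z axis and vertical below 0.1 rad and linear speed of sample below 0.02 m/s and value of joint cover above 1.3 rad and value of joint latch below 0.003 m); the robot touches nothing.
It fails at once if the tall amber stock bottle is knocked over or taken out of its compartment (distance of stock_tall_center from where it was at the start of the episode above 0.03 m or angle between stock_tall_center's own z axis and vertical above 0.35 rad).
It fails at once if the clear stock bottle is knocked over or taken out of its compartment (distance of stock_clear_center from where it was at the start of the episode above 0.03 m or angle between stock_clear_center's own z axis and vertical above 0.35 rad).
It fails at once if the small amber stock bottle is knocked over or taken out of its compartment (distance of stock_small_center from where it was at the start of the episode above 0.03 m or angle between stock_small_center's own z axis and vertical above 0.35 rad).
It also fails if it takes over 51 s, if anything falls off the work surface, if the arm or the gripper's body presses on something with over 40 N, if the wrist force passes 120 N, or if a joint passes its speed limit or range.

## Robot

A 6-joint arm with a two-finger parallel gripper is mounted at the origin on a cart in front of the work surface, level with it; the furniture and walls round the work are solid. World frame = base frame: x ahead of the robot, y to its left, z up, the work surface at z = 0. Lengths are in m, angles in rad, forces in N, time in s.
With the tool pointing down it reaches from about 0.325 to 1 m from the base axis. Payload 5.1 kg.
Tool frame: the origin (TCP) lies midway between the tips of the shut fingers; the grasp point (between the pads) lies 19 mm behind it; z points along the fingers, y is the direction in which the jaws open and shut (so a half turn about z gives the same grasp; the last joint's range is limited). The gripper opens to 85 mm and grips with 20 to 120 N. Pads are 22 mm wide; open, the fingers measure 114 mm over their backs; the gripper's body (76 mm by 85 mm) begins 54 mm behind the grasp point. The pads swing forward as they close: fully open they stand 13 mm farther back than shut.
Start: joints at [1.02, 0.124, 1.65, -0, 1.367, -0.083], TCP at [0.293, 0.58, 0.231] pointing down, gripper open.
Joint ranges: [-2.61, 2.61], [-1.02, 2.33], [0.03, 2.71], [-1.35, 4.49], [0.32, 2.68], [-2.91, 2.91]. Speed limits (rad/s): [2.57, 2.57, 3.14, 3.14, 3.14, 3.14].

## Interface

Orientations are given as a 3x3 rotation matrix whose columns are the frame's x, y, z axes.
In Python, from plant import * gives the robot as it stands.
- The arm moves only by the tool servo_tool, never from a script. Its argument "commands" is a list of rows, each an object of numbers: "fingers": the opening, from 0 (shut) to 1 (fully open); "x", "y", "z": the shift along the tool's x, y, z in m; "twist": the turn about the tool's z in rad. A call has 1 to 20 rows; each row is the pose to reach, as a shift and turn from the pose measured when the call began, along the tool's axes at that moment; what a row does not reach only later rows make up. A row lasts 1/12 s, in which the tool goes at most 41.7 mm and 7.16 degrees, less where a joint would pass 70% of its speed; a pose out of reach is approached as far as the arm can. A call with a gripper value outside its range is refused whole. The fingers move at their own pace and stop on an object; "force" is the grip in N (left out, the last holds). Time passes only in rows, so rows that repeat a pose let the fingers close. It gives the time, the measured TCP pose, the force and the opening at its end, in the units of the state.
- get_state(): the state, without advancing time (a new reading comes with each control period).
- capture(name): name is "scene" or "top" or "wrist"; returns a dict with "frame" (420x560x3 uint8, red, green, blue), "intrinsics" (3x3 intrinsics, pixels), "camera_from_world" (4x4, takes a point from world to camera coordinates). Camera axes: x right, y up, looking along -z (the intrinsics and any distortion apply to the point x, -y, -z); pixel columns grow to the right and rows downward; lengths in m; the calibration is good to about 2 mm. A picture is of the moment at which its call begins. There is no depth.
- hand_in(): hands the job in, once; it reports no verdict.
The state is a dict: "time_s": time; "joint_pos": joint angles; "qd": joint speeds; "tau": joint torques, N m; "ee_pos": TCP position; "tcp_rot": TCP orientation; "ft_force": force on the tool from outside, world axes, zero at the start; "moment": the same for the moment, N m; "width": opening from 0.0 (shut) to 1.0 (fully open).
Only numpy, scipy, OpenCV 4.12 (cv2) and the standard library are available. Lean on these libraries where they do the work, as an engineer would, in place of code of your own. Each camera call takes 0.05 s, during which the arm holds its last target.

## Working session

There is one attempt and no reset: what is moved stays moved. The work goes in short steps, Python scripts to look and compute and a tool call to move; the robot and the scene stay as the last step left them, time stands still between calls to the robot, and variables do not carry over. Pictures are saved under pics/ and viewed, and the job is handed in when it is done.

Besides the shell and the picture viewer there is one more tool, called after "Call:" in YAML: its name, and indented under it one key for each argument. servo_tool: Moves the arm, as the interface text tells. Its arguments: {"type":"object","properties":{"commands":{"type":"array"},"force":{"type":"number"}},"required":["commands"]}

```bash
ls; mkdir -p pics; python3 - <<'E'
from plant import *
import cv2,numpy as np
s=get_state()
print(s)
for n in ("scene","top","wrist"):
    c=capture(n); cv2.imwrite(f"pics/{n}0.png",c["frame"][:,:,::-1]); np.savez(f"pics/{n}0.npz",**c)
    print(n,c["intrinsics"].round(1).tolist(),c["camera_from_world"].round(4).tolist(),[k for k in c])
E
```

```text
pics
{'time_s': 0.0, 'joint_pos': array([ 1.02038684e+00,  1.24520760e-01,  1.65165574e+00,  1.45482726e-05,
        1.36751041e+00, -8.26209703e-02]), 'qd': array([ 0.00033952, -0.00119138,  0.00096234,  0.00075279,  0.00069837,
        0.00033661]), 'tau': array([-5.06142192e-05, -4.23628700e+01, -3.65442753e+01, -1.86982866e-04,
        7.14781854e-03,  8.03223195e-07]), 'ee_pos': array([0.29281067, 0.5796338 , 0.23005369]), 'tcp_rot': array([[-8.92566224e-01,  4.50914968e-01, -1.10751702e-03],
       [ 4.50916289e-01,  8.92564474e-01, -1.77750499e-03],
       [ 1.87026745e-04, -2.08593838e-03, -9.99997807e-01]]), 'ft_force': array([0.25867967, 0.0007629 , 0.62066281]), 'moment': array([-0.02242243, -0.00347941,  0.02163335]), 'width': 0.9956855221323131}
scene [[423.2, 0.0, 280.4], [0.0, 423.2, 206.7], [0.0, 0.0, 1.0]] [[0.7935, -0.6085, 0.0087, -0.4137], [0.2206, 0.3009, 0.9278, -0.2047], [-0.5672, -0.7343, 0.373, -0.6367], [0.0, 0.0, 0.0, 1.0]] ['frame', 'intrinsics', 'camera_from_world']
top [[443.9, 0.0, 274.2], [0.0, 443.9, 213.8], [0.0, 0.0, 1.0]] [[0.0209, -0.9998, 0.0046, -0.0012], [0.9972, 0.0212, 0.0723, -0.537], [-0.0723, 0.003, 0.9974, -1.2016], [0.0, 0.0, 0.0, 1.0]] ['frame', 'intrinsics', 'camera_from_world']
wrist [[320.0, 0.0, 283.5], [0.0, 320.0, 214.9], [0.0, 0.0, 1.0]] [[0.4507, 0.8927, -0.0028, -0.6488], [-0.8536, 0.4301, -0.2941, 0.0392], [-0.2613, 0.135, 0.9558, -0.3786], [0.0, 0.0, 0.0, 1.0]] ['frame', 'intrinsics', 'camera_from_world']
```

View pics/scene0.png

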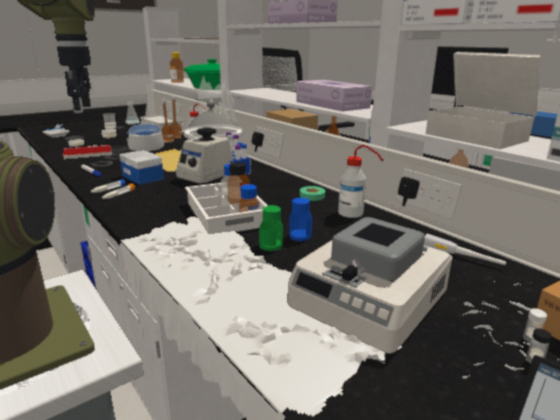

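View pics/top0.png

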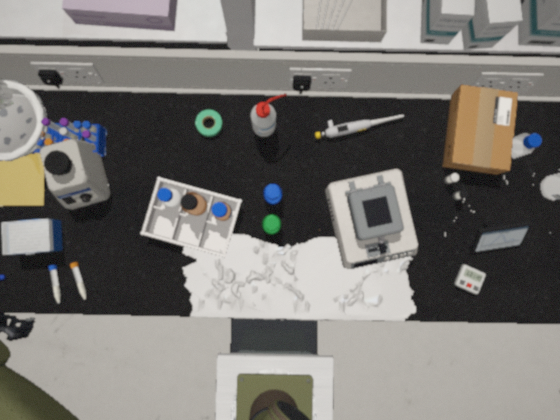

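View pics/wrist0.png

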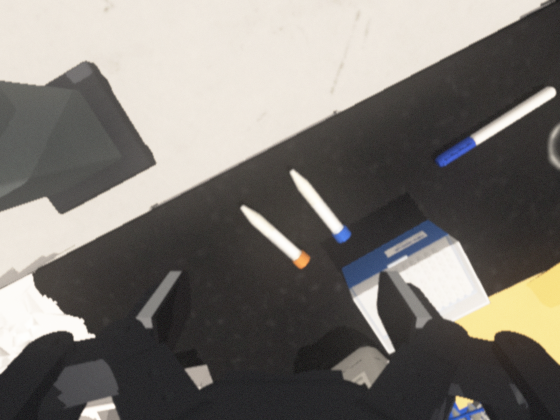

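Scene: the counter is at top px (372,216), and the tray at (191,216) with three bottles in the rear row. Blue and green decoys stand at (272,193) and (272,224). Next I enlarge these areas.

```bash
python3 - <<'E'
import cv2,numpy as np
t=cv2.imread("pics/top0.png"); s=cv2.imread("pics/scene0.png")
a=cv2.resize(t[160:280,320:425],None,fx=4,fy=4,interpolation=cv2.INTER_CUBIC)
b=cv2.resize(t[170:265,135:250],None,fx=4,fy=4,interpolation=cv2.INTER_CUBIC)
cv2.imwrite("pics/c1.png",a);cv2.imwrite("pics/c2.png",b)
cv2.imwrite("pics/c3.png",cv2.resize(s[140:255,180:320],None,fx=5,fy=5,interpolation=cv2.INTER_CUBIC))
cv2.imwrite("pics/c4.png",cv2.resize(s[210:350,280:460],None,fx=4,fy=4,interpolation=cv2.INTER_CUBIC))
E
```

```text
(no output)
```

View pics/c1.png

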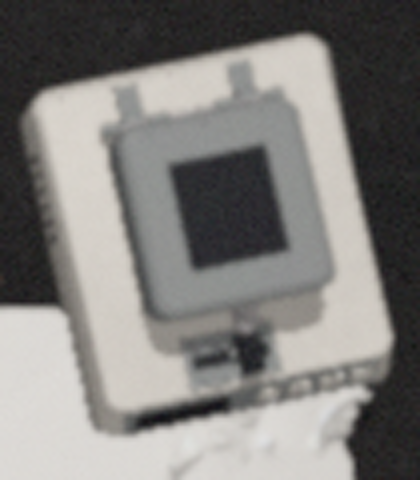

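View pics/c2.png

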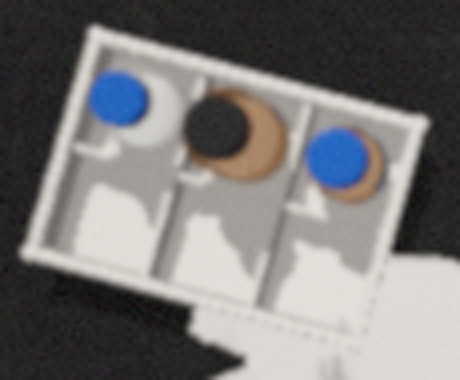

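View pics/c3.png

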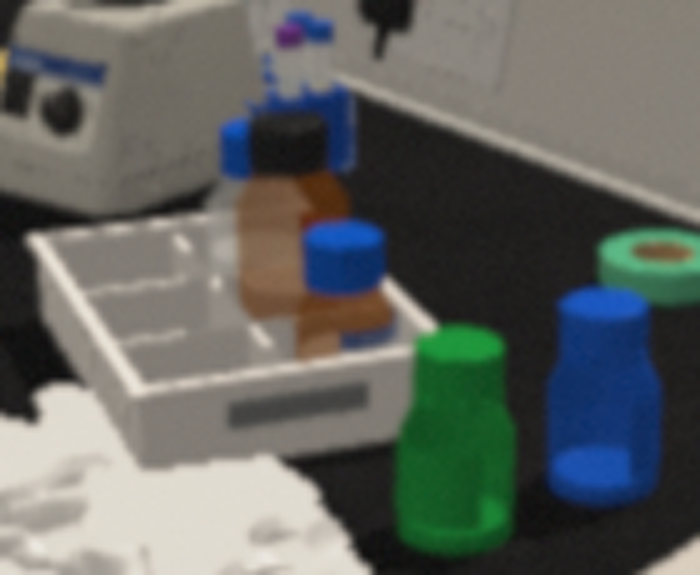

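View pics/c4.png

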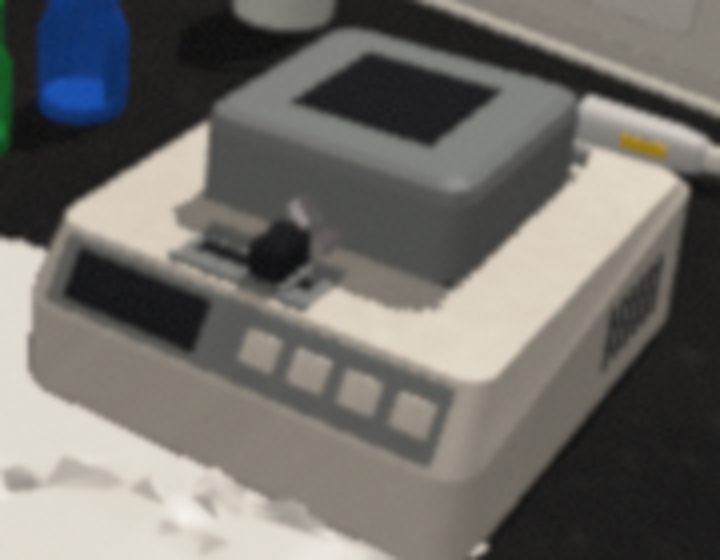

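Crops:
- **Stock bottles.** Rear row in the top view, left to right: a clear bottle with blue cap at (168,195), a tall amber one with black cap at (190,202) and a short amber one with blue cap at (219,210).
- **Target.** The short amber bottle is the lowest of the three in the scene view, so it fits stock_small. The target is the front right compartment, near (216,238).
- **Latch.** The black tab is at top px (382,247), and its slot runs off to the left.

Now the two-view fit.

```bash
cat > h.py <<'E'
import numpy as np,cv2
from scipy.optimize import least_squares
def load(n): 
    d=np.load(n); return d["intrinsics"],d["camera_from_world"]
def proj(c,P):
    K,T=c; P=np.atleast_2d(P); q=P@T[:3,:3].T+T[:3,3]; q=q*[1,-1,-1]; q=q@K.T; return q[:,:2]/q[:,2:]
def ray(c,uv):
    K,T=c; d=np.linalg.solve(K,[uv[0],uv[1],1])*[1,-1,-1]; R=T[:3,:3]; return -R.T@T[:3,3],R.T@d
def onz(c,uv,z):
    o,d=ray(c,uv); return o+d*(z-o[2])/d[2]
def tri(obs):
    A=np.zeros((3,3));b=np.zeros(3)
    for c,uv in obs:
        o,d=ray(c,uv);d=d/np.linalg.norm(d);M=np.eye(3)-np.outer(d,d);A+=M;b+=M@o
    X=np.linalg.solve(A,b); return X,[np.linalg.norm(proj(c,X)[0]-uv) for c,uv in obs]
def crop(u,v,f,x0,y0): return np.array([(u+.5)/f-.5+x0,(v+.5)/f-.5+y0])
E
python3 - <<'E'
from h import *
T=load("pics/top0.npz");S=load("pics/scene0.npz")
c1=lambda u,v:crop(u,v,4,320,160);c2=lambda u,v:crop(u,v,4,135,170)
c3=lambda u,v:crop(u,v,5,180,140);c4=lambda u,v:crop(u,v,4,280,210)
np.set_printoptions(precision=4,suppress=True)
# tray fit
loc=np.array([[.076,.113,.045],[.076,-.113,.045],[-.076,.113,.045],[-.076,-.113,.045]])
ot=np.array([c2(93,28),c2(427,120),c2(25,255),c2(362,347)])
os_=np.array([c3(135,388),c3(438,332),c3(32,237)]) # front-right? 
def W(p,l): c,s=np.cos(p[2]),np.sin(p[2]); return l@np.array([[c,-s,0],[s,c,0],[0,0,1]]).T+[p[0],p[1],p[3]]
r=least_squares(lambda p:(proj(T,W(p,loc))-ot).ravel(),[.55,.2,0,0],loss='soft_l1') if 0 else least_squares(lambda p:(proj(T,W(np.r_[p,0],loc))-ot).ravel(),[.55,.2,0])
print("tray",r.x,r.fun.reshape(-1,2)); print(proj(S,W(np.r_[r.x,0],loc)),os_)
# tab top centre
for n,a,b in (("window RL",(170,165),(370,52)),("RR",(268,148),(500,92)),("FR",(288,247),(432,145)),("FL",(193,269),(295,100))):
    print(n,tri([(T,c1(*a)),(S,c4(*b))]))
print("tab",tri([(T,c1(252,350)),(S,c4(280,245))]))
print("small cap",tri([(T,c2(336,157)),(S,c3(345,238))]))
E
```

```text
tray [ 0.5233  0.233  -0.2475] [[ 1.08    1.6689]
 [-1.9704  0.7551]
 [ 2.0011 -0.8865]
 [-1.1143 -1.4473]]
[[240.2895 181.4349]
 [269.8321 209.1022]
 [187.2225 188.0051]
 [207.8987 218.5982]] [[206.6 217.2]
 [267.2 206. ]
 [186.  187. ]]
window RL (array([ 0.5664, -0.2103,  0.1235]), [np.float64(0.2002309070051207), np.float64(0.2846287487993084)])
RR (array([ 0.5783, -0.2719,  0.1239]), [np.float64(0.2621812185194138), np.float64(0.3953864932275089)])
FR (array([ 0.5165, -0.2854,  0.1231]), [np.float64(0.0026537345555334587), np.float64(0.004236699363281362)])
FL (array([ 0.5014, -0.2254,  0.1241]), [np.float64(0.0005574292716149619), np.float64(0.0008396488679958031)])
tab (array([ 0.4508, -0.2697,  0.0932]), [np.float64(0.36917700802708425), np.float64(0.6118625152333896)])
small cap (array([0.5415, 0.1542, 0.0926]), [np.float64(0.11246767066024235), np.float64(0.12048705212836391)])
```

```bash
python3 - <<'E'
from h import *
T=load("pics/top0.npz");S=load("pics/scene0.npz")
c1=lambda u,v:crop(u,v,4,320,160);c2=lambda u,v:crop(u,v,4,135,170)
c3=lambda u,v:crop(u,v,5,180,140);c4=lambda u,v:crop(u,v,4,280,210)
np.set_printoptions(precision=4,suppress=True)
for n,a,b in (("FL",(25,255),(32,237)),("FR",(362,347),(135,388)),("RR",(427,120),(438,332))):
    print(n,tri([(T,c2(*a)),(S,c3(*b))]))
t=cv2.imread("pics/top0.png");s=cv2.imread("pics/scene0.png")
def W(p,l): c,s=np.cos(p[2]),np.sin(p[2]); return l@np.array([[c,-s,0],[s,c,0],[0,0,1]]).T+[p[0],p[1],0]
def dr(im,c,P,f,x0,y0,col=(0,0,255)):
    q=(proj(c,P)-[x0,y0]+.5)*f-.5; cv2.polylines(im,[q.astype(np.int32)],True,col,1)
sq=lambda x0,x1,y,z:np.array([[x0,y,z],[x1,y,z],[x1,-y,z],[x0,-y,z]])
f=5
a=cv2.resize(t[160:280,320:425],None,fx=f,fy=f); b=cv2.resize(s[210:350,280:440],None,fx=f,fy=f)
p=[.5407-.013*np.cos(.22),-.2483-.013*np.sin(.22),.22]
for im,c,x,y in((a,T,320,160),(b,S,280,210)):
    for z,x0,x1,yy in((.078,-.12,.115,.1),(0,-.12,.115,.1),(.123,-.05,.076,.06),(.096,-.093,-.067,.008)):
        dr(im,c,W(p,sq(x0,x1,yy,z)),f,x,y)
cv2.imwrite("pics/o1.png",a);cv2.imwrite("pics/o2.png",b[:600])
E
```

```text
FL (array([0.4753, 0.3655, 0.0471]), [np.float64(0.22382561542873933), np.float64(0.22079088305107053)])
FR (array([0.4178, 0.1387, 0.0507]), [np.float64(0.2158761662224214), np.float64(0.25544669557737254)])
RR (array([0.566 , 0.1019, 0.0551]), [np.float64(2.005273930049378), np.float64(2.2438530889438257)])
```

View pics/o1.png

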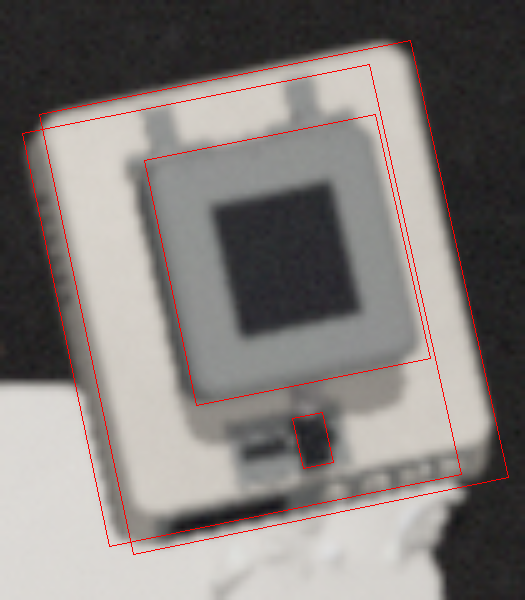

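View pics/o2.png

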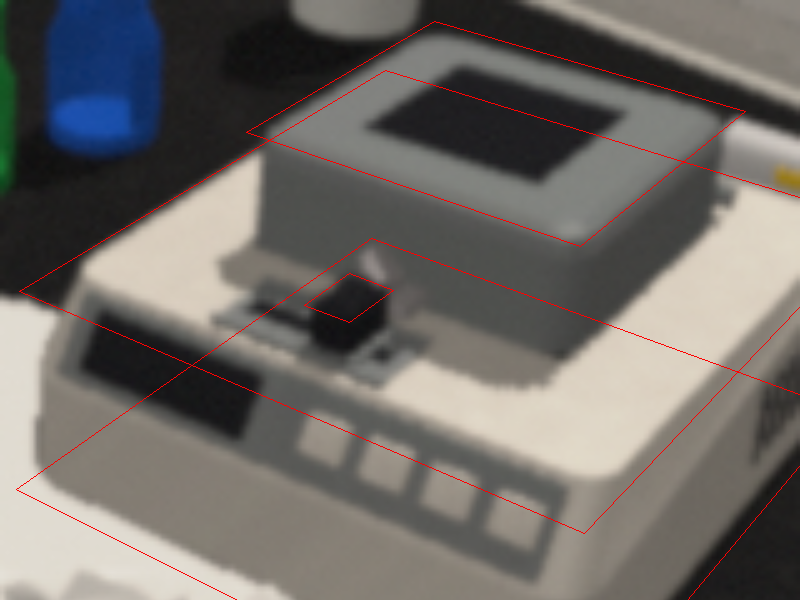

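```bash
cat >> h.py <<'E'
def toworld(p,l):
    l=np.atleast_2d(l); c,s=np.cos(p[2]),np.sin(p[2]); return l@np.array([[c,-s,0],[s,c,0],[0,0,1]]).T+[p[0],p[1],0]
CNT=[.528,-.2511,.22]; TRAY=[.523,.233,-.248]
def move(s,goal,yaw_y):
    "shift in tool axes and twist so that TCP=goal and tool y points along world angle yaw_y (mod pi near)"
    R=s["tcp_rot"]; d=R.T@(np.array(goal)-s["ee_pos"]); a=np.arctan2(R[1,1],R[0,1]); dd=yaw_y-a
    dd=(dd+np.pi)%(2*np.pi)-np.pi
    return d.round(4),round(-dd,4)
E
python3 - <<'E'
from plant import *; from h import *
np.set_printoptions(precision=4,suppress=True)
s=get_state(); K,T=load("pics/wrist0.npz"); c=-T[:3,:3].T@T[:3,3]
print("cam in tool",s["tcp_rot"].T@(c-s["ee_pos"]))
print(move(s,[.42,.22,.27],np.pi/2-.248))
print("tgt comp",toworld(TRAY,[-.037,-.074,0]),"stock",toworld(TRAY,[.037,-.074,0]))
for n,l in(("tab",[-.08,0,.088]),("bore",[.01,0,.1])): print(n,toworld(CNT,l))
E
```

```text
cam in tool [ 0.074   0.0001 -0.1412]
(array([-0.2757, -0.2638, -0.0393]), np.float64(-0.2198))
tgt comp [[0.469  0.1703 0.    ]] stock [[0.5407 0.1522 0.    ]]
tab [[ 0.4499 -0.2686  0.088 ]]
bore [[ 0.5378 -0.2489  0.1   ]]
```

Call:
servo_tool:
  commands:
    - {"x": -0.04,"y": -0.04,"z": -0.02,"twist": -0.1}
    - {"x": -0.07,"y": -0.066,"z": -0.04,"twist": -0.2}
    - {"x": -0.1,"y": -0.093,"z": -0.04,"twist": -0.22}
    - {"x": -0.13,"y": -0.12,"z": -0.04,"twist": -0.22}
    - {"x": -0.16,"y": -0.148,"z": -0.04,"twist": -0.22}
    - {"x": -0.19,"y": -0.176,"z": -0.04,"twist": -0.22}
    - {"x": -0.22,"y": -0.204,"z": -0.04,"twist": -0.22}
    - {"x": -0.25,"y": -0.232,"z": -0.04,"twist": -0.22}
    - {"x": -0.276,"y": -0.264,"z": -0.04,"twist": -0.22}
    - {"x": -0.276,"y": -0.264,"z": -0.04,"twist": -0.22}
    - {"x": -0.276,"y": -0.264,"z": -0.04,"twist": -0.22}
    - {"x": -0.276,"y": -0.264,"z": -0.04,"twist": -0.22}

```text
schema error: expected keys fingers, x, y, z, twist
```

```bash
python3 - <<'E'
from plant import *; from h import *
np.set_printoptions(precision=4,suppress=True)
s=get_state(); print(s["time_s"],s["ee_pos"],s["qd"])
c=capture("wrist"); np.savez("pics/w1.npz",**c); im=c["frame"][:,:,::-1].copy(); cv2.imwrite("pics/w1.png",im)
C=load("pics/w1.npz")
sq=lambda x,y,z:np.array([[x,y,z],[x,-y,z],[-x,-y,z],[-x,y,z]])
im=cv2.resize(im,None,fx=1.4,fy=1.4)
cv2.polylines(im,[(proj(C,toworld(TRAY,sq(.076,.113,.045)))*1.4).astype(int)],True,(0,0,255),1)
cv2.imwrite("pics/w1o.png",im)
E
```

```text
0.15 [0.2929 0.5797 0.2303] [-0.0009 -0.0016 -0.0028 -0.0014  0.0009  0.0003]
```

View pics/w1o.png

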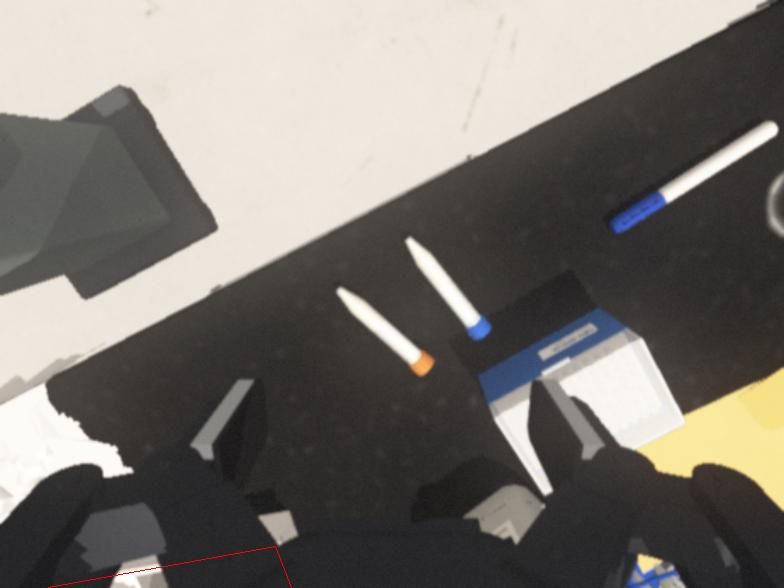

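```bash
python3 - <<'E'
from plant import *; from h import *
s=get_state(); print(move(s,[.54,.21,.30],np.pi/2-.248))
E
```

```text
(array([-0.3873, -0.2188, -0.0692]), np.float64(-0.2198))
```

Call:
servo_tool:
  commands:
    - {"fingers": 1,"x": -0.03,"y": -0.017,"z": -0.02,"twist": -0.1}
    - {"fingers": 1,"x": -0.065,"y": -0.037,"z": -0.04,"twist": -0.2}
    - {"fingers": 1,"x": -0.1,"y": -0.056,"z": -0.055,"twist": -0.22}
    - {"fingers": 1,"x": -0.135,"y": -0.076,"z": -0.07,"twist": -0.22}
    - {"fingers": 1,"x": -0.17,"y": -0.096,"z": -0.07,"twist": -0.22}
    - {"fingers": 1,"x": -0.205,"y": -0.116,"z": -0.07,"twist": -0.22}
    - {"fingers": 1,"x": -0.24,"y": -0.136,"z": -0.07,"twist": -0.22}
    - {"fingers": 1,"x": -0.275,"y": -0.155,"z": -0.07,"twist": -0.22}
    - {"fingers": 1,"x": -0.31,"y": -0.175,"z": -0.07,"twist": -0.22}
    - {"fingers": 1,"x": -0.345,"y": -0.195,"z": -0.07,"twist": -0.22}
    - {"fingers": 1,"x": -0.387,"y": -0.219,"z": -0.07,"twist": -0.22}
    - {"fingers": 1,"x": -0.387,"y": -0.219,"z": -0.07,"twist": -0.22}
    - {"fingers": 1,"x": -0.387,"y": -0.219,"z": -0.07,"twist": -0.22}
    - {"fingers": 1,"x": -0.387,"y": -0.219,"z": -0.07,"twist": -0.22}

```text
time_s: 1.37
ee_pos: [0.5394, 0.21, 0.3005]
tcp_rot: [[-0.969, 0.246, -0.002], [0.246, 0.969, -0.001], [0.001, -0.001, -1.0]]
ft_force: [-0.3, -0.1, 0.6]
width: 1.001
```

```bash
python3 - <<'E'
from plant import *; from h import *
np.set_printoptions(precision=4,suppress=True)
s=get_state(); print(s["time_s"],s["ee_pos"],s["qd"],s["joint_pos"])
c=capture("wrist"); np.savez("pics/w1.npz",**c); im=c["frame"][:,:,::-1].copy(); cv2.imwrite("pics/w1.png",im)
C=load("pics/w1.npz")
sq=lambda x,y,z:np.array([[x,y,z],[x,-y,z],[-x,-y,z],[-x,y,z]])
im=cv2.resize(im,None,fx=1.4,fy=1.4)
cv2.polylines(im,[(proj(C,toworld(TRAY,sq(.076,.113,.045)))*1.4).astype(int)],True,(0,0,255),1)
cv2.imwrite("pics/w1o.png",im)
E
```

```text
1.3667 [0.5394 0.21   0.3005] [ 0.0343 -0.0066  0.0031 -0.0004 -0.0013 -0.0014] [ 0.2786 -0.0658  1.7287 -0.0002  1.4803 -1.0435]
```

View pics/w1o.png

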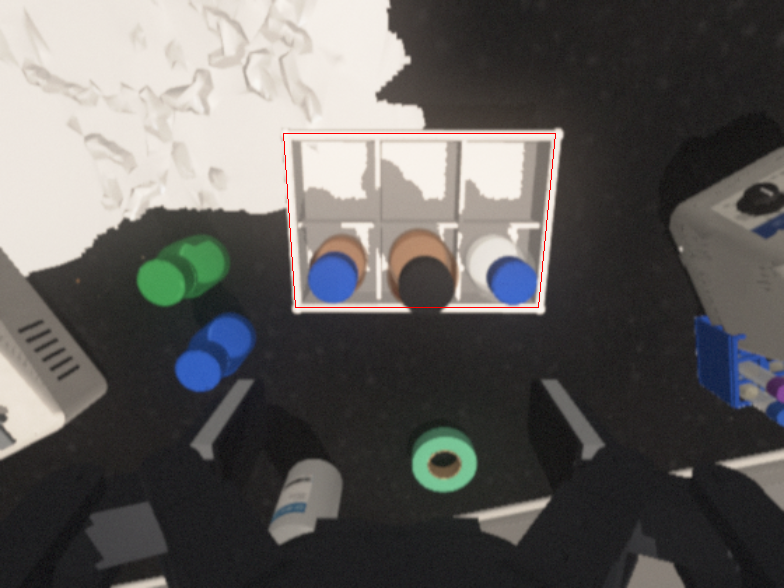

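The wrist view shows the tray squarely. In the enlarged picture, the rear row is short amber with blue cap (335,270), tall amber with black cap (422,270) and clear (505,270). The short amber bottle stands at the tray's -y end, so the target is the empty front compartment at (335,175).

```bash
python3 - <<'E'
from plant import *; from h import *
np.set_printoptions(precision=4,suppress=True)
C=load("pics/w1.npz");T=load("pics/top0.npz")
ow=(np.array([[560,131],[284,131],[297,311],[544,312]])+.5)/1.4-.5
loc=lambda k:np.array([[-.076,.113,.045],[-.076,-.113,.045],[.076,-.113,.045],[.076,.113,.045]])*[k,k,1]
c2=lambda u,v:crop(u,v,4,135,170)
ot=np.array([c2(25,255),c2(362,347),c2(427,120),c2(93,28)])
for use in ((C,),(C,T)):
  def f(p):
    return np.concatenate([(proj(c,toworld(p[:3],loc(p[3])))-o).ravel() for c,o in((C,ow),(T,ot)) if any(c is x for x in use)])
  r=least_squares(f,[.523,.233,-.248,1]); print(r.x,r.fun.reshape(-1,2))
s=get_state()
ay=np.pi/2+.22
for l in([-.08,-.08,.25],[-.088,-.035,.11],[-.088,-.035,.083],[-.088,-.010,.083]):
    g=toworld(CNT,l)[0]; print(l,g,move(s,g,ay))
E
```

```text
[ 0.5238  0.235  -0.2474  1.0228] [[ 1.2019  0.7506]
 [-0.4666  1.0151]
 [-0.7748 -0.5974]
 [-0.0523 -1.3834]]
[ 0.5238  0.2346 -0.2475  1.0258] [[ 1.2089  0.609 ]
 [-1.0651  0.8683]
 [-1.2871 -0.3834]
 [-0.0841 -1.1644]
 [ 0.1504 -0.6719]
 [-0.8652 -0.6529]
 [-1.33    0.14  ]
 [-0.3436  0.4924]]
[-0.08, -0.08, 0.25] [ 0.4674 -0.3466  0.25  ] (array([-0.0669, -0.5579,  0.051 ]), np.float64(-0.4673))
[-0.088, -0.035, 0.11] [ 0.4498 -0.3045  0.11  ] (array([-0.0397, -0.5212,  0.191 ]), np.float64(-0.4673))
[-0.088, -0.035, 0.083] [ 0.4498 -0.3045  0.083 ] (array([-0.0397, -0.5212,  0.218 ]), np.float64(-0.4673))
[-0.088, -0.01, 0.083] [ 0.4443 -0.2801  0.083 ] (array([-0.0285, -0.4988,  0.218 ]), np.float64(-0.4673))
```

```bash
sed -i 's/TRAY=\[.*/TRAY=[.5238,.2346,-.2475]/' h.py; python3 - <<'E'
from plant import *; from h import *
s=get_state()
g=toworld(CNT,[-.04,-.04,.25])[0]; print(g,move(s,g,np.pi/2+.22))
E
```

```text
[ 0.49769329 -0.29886508  0.25      ] (array([-0.0846, -0.5042,  0.051 ]), np.float64(-0.4673))
```

Call:
servo_tool:
  commands:
    - {"fingers": 0,"x": -0.006,"y": -0.035,"z": 0,"twist": -0.05}
    - {"fingers": 0,"x": -0.012,"y": -0.075,"z": 0,"twist": -0.1}
    - {"fingers": 0,"x": -0.018,"y": -0.115,"z": 0,"twist": -0.15}
    - {"fingers": 0,"x": -0.025,"y": -0.155,"z": 0,"twist": -0.2}
    - {"fingers": 0,"x": -0.032,"y": -0.195,"z": 0,"twist": -0.25}
    - {"fingers": 0,"x": -0.039,"y": -0.235,"z": 0,"twist": -0.3}
    - {"fingers": 0,"x": -0.046,"y": -0.275,"z": 0,"twist": -0.35}
    - {"fingers": 0,"x": -0.053,"y": -0.315,"z": 0,"twist": -0.4}
    - {"fingers": 0,"x": -0.06,"y": -0.355,"z": 0,"twist": -0.467}
    - {"fingers": 0,"x": -0.066,"y": -0.395,"z": 0,"twist": -0.467}
    - {"fingers": 0,"x": -0.073,"y": -0.435,"z": 0,"twist": -0.467}
    - {"fingers": 0,"x": -0.08,"y": -0.475,"z": 0.02,"twist": -0.467}
    - {"fingers": 0,"x": -0.085,"y": -0.504,"z": 0.05,"twist": -0.467}
    - {"fingers": 0,"x": -0.085,"y": -0.504,"z": 0.05,"twist": -0.467}
    - {"fingers": 0,"x": -0.085,"y": -0.504,"z": 0.05,"twist": -0.467}
    - {"fingers": 0,"x": -0.085,"y": -0.504,"z": 0.05,"twist": -0.467}

```text
time_s: 2.75
ee_pos: [0.4988, -0.2972, 0.2511]
tcp_rot: [[-0.976, -0.22, -0.001], [-0.22, 0.976, 0.0], [0.001, 0.0, -1.0]]
ft_force: [0.3, 0.2, -0.4]
width: 0.001
```

```bash
python3 - <<'E'
from plant import *; from h import *
np.set_printoptions(precision=4,suppress=True)
s=get_state(); print(s["time_s"],s["ee_pos"],s["joint_pos"],s["width"])
c=capture("wrist"); np.savez("pics/w2.npz",**c); im=c["frame"][:,:,::-1].copy(); cv2.imwrite("pics/w2.png",im)
C=load("pics/w2.npz")
im=cv2.resize(im,None,fx=1.4,fy=1.4)
sq=lambda x0,x1,y,z:np.array([[x0,y,z],[x1,y,z],[x1,-y,z],[x0,-y,z]])
for z,x0,x1,yy in((.078,-.12,.115,.1),(.123,-.05,.076,.06),(.096,-.093,-.067,.008)):
  cv2.polylines(im,[(proj(C,toworld(CNT,sq(x0,x1,yy,z)))*1.4).astype(int)],True,(0,0,255),1)
cv2.imwrite("pics/w2o.png",im)
E
```

```text
2.75 [ 0.4988 -0.2972  0.2511] [-0.6296 -0.0394  1.7855 -0.0007  1.3967 -2.4218] 0.001288609935865459
```

View pics/w2o.png

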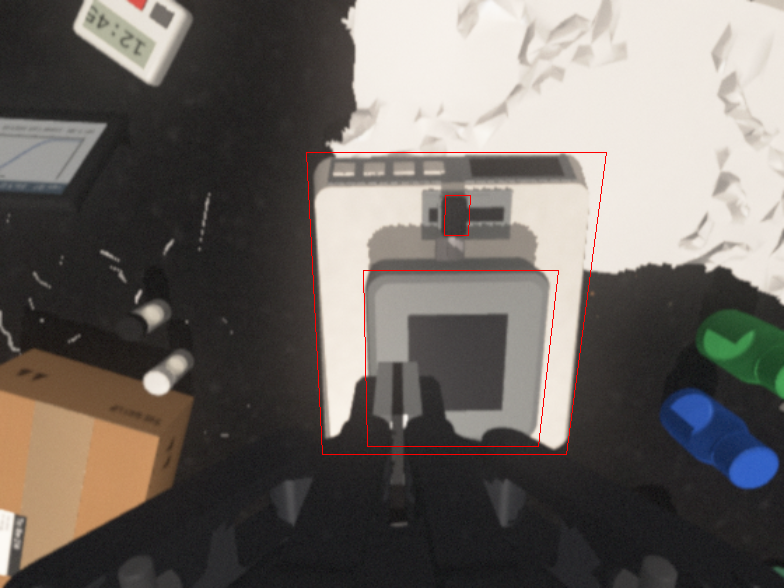

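```bash
python3 - <<'E'
from plant import *; from h import *
s=get_state()
for l in([-.088,-.032,.11],[-.088,-.032,.085]):
  g=toworld(CNT,l)[0]; print(g,move(s,g,np.pi/2+.22))
E
```

```text
[ 0.44910437 -0.30153293  0.11      ] (array([0.0498, 0.007 , 0.1422]), np.float64(0.0021))
[ 0.44910437 -0.30153293  0.085     ] (array([0.0498, 0.0071, 0.1672]), np.float64(0.0021))
```

Call:
servo_tool:
  commands:
    - {"fingers": 0,"x": 0.025,"y": 0.004,"z": 0.01,"twist": 0}
    - {"fingers": 0,"x": 0.05,"y": 0.007,"z": 0.04,"twist": 0}
    - {"fingers": 0,"x": 0.05,"y": 0.007,"z": 0.08,"twist": 0}
    - {"fingers": 0,"x": 0.05,"y": 0.007,"z": 0.11,"twist": 0}
    - {"fingers": 0,"x": 0.05,"y": 0.007,"z": 0.135,"twist": 0}
    - {"fingers": 0,"x": 0.05,"y": 0.007,"z": 0.15,"twist": 0}
    - {"fingers": 0,"x": 0.05,"y": 0.007,"z": 0.162,"twist": 0}
    - {"fingers": 0,"x": 0.05,"y": 0.007,"z": 0.167,"twist": 0}
    - {"fingers": 0,"x": 0.05,"y": 0.007,"z": 0.167,"twist": 0}
    - {"fingers": 0,"x": 0.05,"y": 0.007,"z": 0.167,"twist": 0}

```text
time_s: 3.63
ee_pos: [0.4501, -0.3017, 0.0868]
tcp_rot: [[-0.975, -0.221, 0.002], [-0.221, 0.975, -0.003], [-0.002, -0.003, -1.0]]
ft_force: [-0.2, -0.2, 0.8]
width: -0.003
```

```bash
python3 - <<'E'
from plant import *; from h import *
np.set_printoptions(precision=4,suppress=True)
s=get_state(); print(s["time_s"],s["ee_pos"],s["ft_force"])
c=capture("wrist"); np.savez("pics/w3.npz",**c); im=c["frame"][:,:,::-1].copy(); cv2.imwrite("pics/w3.png",im)
c=capture("scene"); cv2.imwrite("pics/s3.png",cv2.resize(c["frame"][190:350,260:460,::-1],None,fx=3.5,fy=3.5))
for l in([-.088,-.012,.085],[-.088,-.0035,.085],[-.088,-.03,.085]):
  g=toworld(CNT,l)[0]; print(g,move(s,g,np.pi/2+.22))
E
```

```text
3.6333 [ 0.4501 -0.3017  0.0868] [-0.1655 -0.2131  0.7934]
[ 0.4447 -0.282   0.085 ] (array([0.0009, 0.0204, 0.0017]), np.float64(0.0032))
[ 0.4429 -0.2737  0.085 ] (array([0.0008, 0.0289, 0.0017]), np.float64(0.0032))
[ 0.4487 -0.2996  0.085 ] (array([0.0009, 0.0024, 0.0018]), np.float64(0.0032))
```

View pics/w3.png

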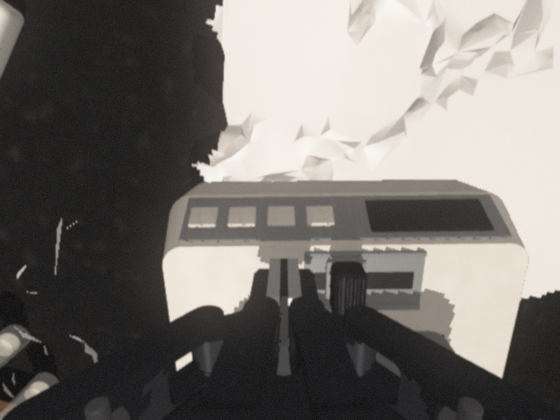

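View pics/s3.png

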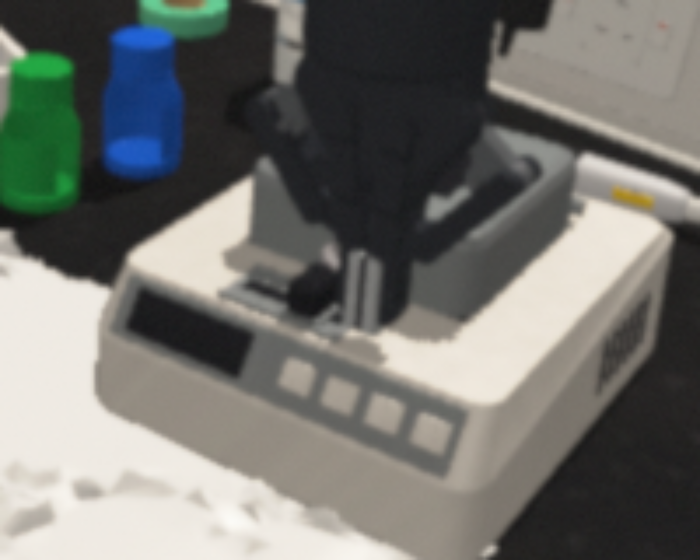

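The shut fingers, at wrist px (290,300), stand just right of the ribbed tab at (350,285) and a little above the deck. Pushing now.

Call:
servo_tool:
  commands:
    - {"fingers": 0,"x": 0.001,"y": 0.008,"z": 0.002,"twist": 0}
    - {"fingers": 0,"x": 0.001,"y": 0.014,"z": 0.002,"twist": 0}
    - {"fingers": 0,"x": 0.001,"y": 0.02,"z": 0.002,"twist": 0}
    - {"fingers": 0,"x": 0.001,"y": 0.025,"z": 0.002,"twist": 0}
    - {"fingers": 0,"x": 0.001,"y": 0.028,"z": 0.002,"twist": 0}
    - {"fingers": 0,"x": 0.001,"y": 0.028,"z": 0.002,"twist": 0}
    - {"fingers": 0,"x": 0.001,"y": 0.028,"z": 0.002,"twist": 0}

```text
time_s: 4.32
ee_pos: [0.4439, -0.2771, 0.0864]
tcp_rot: [[-0.975, -0.221, 0.006], [-0.221, 0.975, -0.009], [-0.004, -0.01, -1.0]]
ft_force: [1.2, -9.3, -0.2]
width: -0.002
```

```bash
python3 - <<'E'
from plant import *; from h import *
np.set_printoptions(precision=4,suppress=True)
s=get_state(); print(s["time_s"],s["ee_pos"],s["ft_force"])
c=capture("scene"); cv2.imwrite("pics/s4.png",cv2.resize(c["frame"][150:350,260:460,::-1],None,fx=3,fy=3))
R=s["tcp_rot"]; print(R.T@s["ft_force"], move(s,toworld(CNT,[-.088,-.0035,.085])[0],np.pi/2+.22))
E
```

```text
4.3167 [ 0.4439 -0.2771  0.0864] [ 1.184  -9.3082 -0.2497]
[ 0.9072 -9.3364  0.3405] (array([0.0002, 0.0036, 0.0013]), np.float64(0.0032))
```

View pics/s4.png

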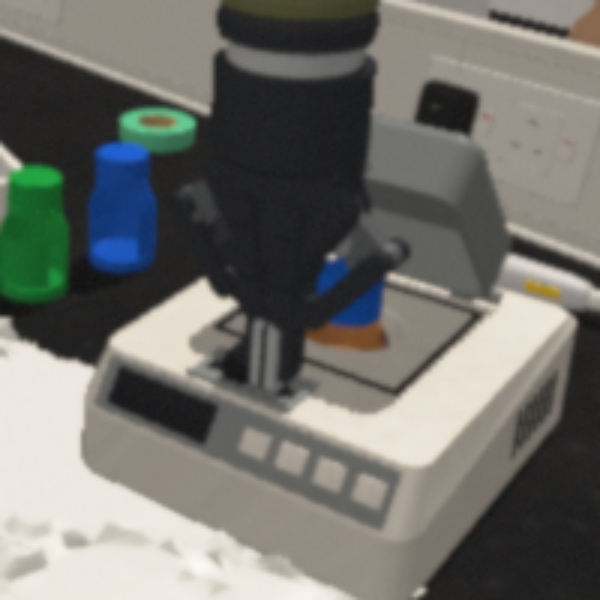

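The cover is swinging up and the bottle's blue cap shows at (350,290). I'll back off the latch and rise clear.

Call:
servo_tool:
  commands:
    - {"fingers": 0,"x": 0.0,"y": 0.0,"z": 0,"twist": 0}
    - {"fingers": 0,"x": 0.0,"y": -0.01,"z": 0,"twist": 0}
    - {"fingers": 0,"x": 0.0,"y": -0.02,"z": 0,"twist": 0}
    - {"fingers": 0,"x": 0.0,"y": -0.03,"z": 0,"twist": 0}
    - {"fingers": 0,"x": 0.0,"y": -0.03,"z": 0,"twist": 0}
    - {"fingers": 0,"x": 0.0,"y": -0.03,"z": -0.03,"twist": 0}
    - {"fingers": 1,"x": 0.0,"y": -0.03,"z": -0.07,"twist": 0}
    - {"fingers": 1,"x": 0.0,"y": -0.03,"z": -0.11,"twist": 0}
    - {"fingers": 1,"x": -0.02,"y": -0.01,"z": -0.13,"twist": 0}
    - {"fingers": 1,"x": -0.05,"y": 0.0,"z": -0.13,"twist": 0}
    - {"fingers": 1,"x": -0.05,"y": 0.0,"z": -0.13,"twist": 0}
    - {"fingers": 1,"x": -0.05,"y": 0.0,"z": -0.13,"twist": 0}
    - {"fingers": 1,"x": -0.05,"y": 0.0,"z": -0.13,"twist": 0}

```text
time_s: 5.45
ee_pos: [0.4912, -0.2645, 0.2153]
tcp_rot: [[-0.975, -0.222, 0.003], [-0.222, 0.975, -0.007], [-0.002, -0.008, -1.0]]
ft_force: [-0.6, -0.2, 1.3]
width: 0.978
```

```bash
python3 - <<'E'
from plant import *; from h import *
np.set_printoptions(precision=4,suppress=True)
s=get_state(); print(s["time_s"],s["ee_pos"],s["ft_force"],s["width"])
c=capture("wrist"); np.savez("pics/w5.npz",**c); im=c["frame"][:,:,::-1].copy()
C=load("pics/w5.npz"); im=cv2.resize(im,None,fx=1.4,fy=1.4)
th=np.linspace(0,2*np.pi,60)
for r,z in((.031,.078),(.0195,.11)):
  P=np.c_[.01+r*np.cos(th),r*np.sin(th),np.full(60,z)]
  cv2.polylines(im,[(proj(C,toworld(CNT,P))*1.4).astype(int)],True,(0,0,255),1)
cv2.imwrite("pics/w5.png",im)
c=capture("scene"); np.savez("pics/s5.npz",**c); im=c["frame"][:,:,::-1]; cv2.imwrite("pics/s5.png",cv2.resize(im[150:350,260:460],None,fx=3,fy=3))
E
```

```text
5.45 [ 0.4912 -0.2645  0.2153] [-0.6408 -0.2281  1.2612] 0.9778160127214888
```

View pics/w5.png

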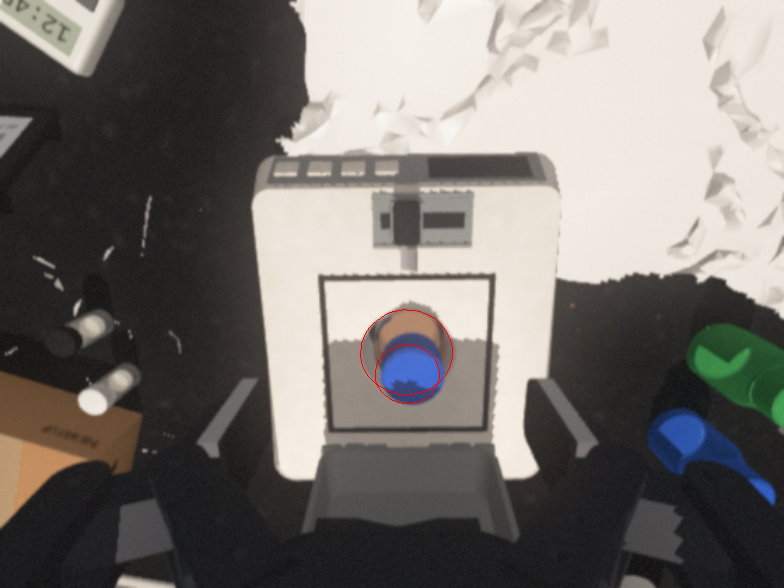

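View pics/s5.png

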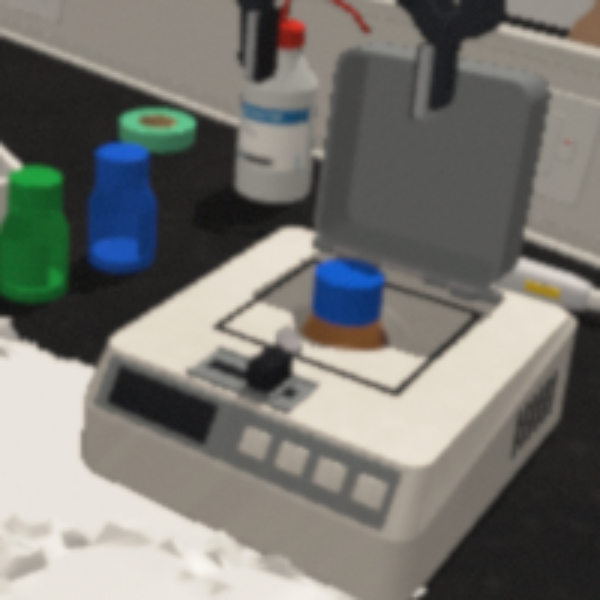

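The cover stands fully up and the latch has returned. The cap top shows at enlarged wrist px (410,376) and crop px (348,271), so I triangulate it.

```bash
python3 - <<'E'
from plant import *; from h import *
np.set_printoptions(precision=4,suppress=True)
C=load("pics/w5.npz");S=load("pics/s5.npz")
# blue segmentation in wrist
f=np.load("pics/w5.npz")["frame"].astype(int); m=((f[...,2]>f[...,0]+50)&(f[...,2]>f[...,1]+40)); m[:, :240]=0; m[:,345:]=0;m[:220]=0;m[300:]=0
top=m&(f[...,2]>150); 
for k in(m,top): ys,xs=np.nonzero(k); print("wrist",xs.min(),xs.max(),ys.min(),ys.max(),xs.mean(),ys.mean())
X,e=tri([(C,np.array([410.5/1.4-.15,375/1.4-.15])),(S,crop(348,272,3,260,150))]); print(X,e,toworld(CNT,[.01,0,.11]))
im=cv2.imread("pics/w5.png")[280:430,330:490]; cv2.imwrite("pics/w5c.png",cv2.resize(im,None,fx=3.5,fy=3.5))
s=get_state()
for z in(.15,.093): print(move(s,np.r_[X[:2],z],np.pi/2+.22))
E
```

```text
wrist 272 316 242 287 294.31146408839777 266.8846685082873
wrist 272 316 248 278 294.73497536945814 263.4
[ 0.5355 -0.2469  0.112 ] [np.float64(1.048898511466914), np.float64(0.5309560295095157)] [[ 0.5378 -0.2489  0.11  ]]
(array([-0.0474,  0.0083,  0.0652]), np.float64(0.0024))
(array([-0.0473,  0.0087,  0.1222]), np.float64(0.0024))
```

View pics/w5c.png

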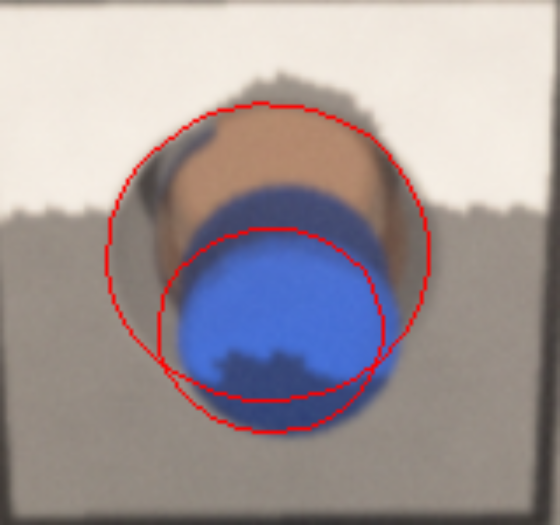

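```bash
python3 - <<'E'
from plant import *; from h import *
np.set_printoptions(precision=4,suppress=True)
C=load("pics/w5.npz");S=load("pics/s5.npz")
uw=np.array([412.6/1.4-.15,375.7/1.4-.15])
X,e=tri([(C,uw),(S,crop(348,272,3,260,150))]); print(X,e)
P=onz(C,uw,.110); print(P, onz(S,crop(348,272,3,260,150),.11))
s=get_state()
for z in(.15,.092): print(move(s,np.r_[P[:2],z],np.pi/2+.22))
E
```

```text
[ 0.5364 -0.2457  0.1112] [np.float64(0.5656700709365285), np.float64(0.28693173658904625)]
[ 0.5374 -0.2458  0.11  ] [ 0.5379 -0.2439  0.11  ]
(array([-0.0494,  0.0089,  0.0652]), np.float64(0.0024))
(array([-0.0493,  0.0093,  0.1232]), np.float64(0.0024))
```

Call:
servo_tool:
  force: 40
  commands:
    - {"fingers": 1,"x": -0.025,"y": 0.005,"z": 0.0,"twist": 0}
    - {"fingers": 1,"x": -0.049,"y": 0.009,"z": 0.02,"twist": 0}
    - {"fingers": 1,"x": -0.049,"y": 0.009,"z": 0.055,"twist": 0}
    - {"fingers": 1,"x": -0.049,"y": 0.009,"z": 0.09,"twist": 0}
    - {"fingers": 1,"x": -0.049,"y": 0.009,"z": 0.112,"twist": 0}
    - {"fingers": 1,"x": -0.049,"y": 0.009,"z": 0.122,"twist": 0}
    - {"fingers": 1,"x": -0.049,"y": 0.009,"z": 0.127,"twist": 0}
    - {"fingers": 1,"x": -0.049,"y": 0.009,"z": 0.127,"twist": 0}
    - {"fingers": 1,"x": -0.049,"y": 0.009,"z": 0.127,"twist": 0}
    - {"fingers": 1,"x": -0.049,"y": 0.009,"z": 0.127,"twist": 0}

```text
time_s: 6.38
ee_pos: [0.5384, -0.2472, 0.0906]
tcp_rot: [[-0.975, -0.22, 0.007], [-0.22, 0.975, -0.009], [-0.005, -0.01, -1.0]]
ft_force: [-0.1, 0.9, 1.2]
width: 1.002
```

```bash
python3 - <<'E'
from plant import *; from h import *
np.set_printoptions(precision=4,suppress=True)
s=get_state(); print(s["time_s"],s["ee_pos"],s["ft_force"],s["width"])
print(move(s,[.5372,-.2455,.088],np.pi/2+.22))
c=capture("scene"); im=c["frame"][:,:,::-1]; cv2.imwrite("pics/s6.png",cv2.resize(im[150:350,260:460],None,fx=3,fy=3))
c=capture("wrist"); im=c["frame"][:,:,::-1]; cv2.imwrite("pics/w6.png",im)
E
```

```text
6.3833 [ 0.5384 -0.2472  0.0906] [-0.1361  0.9199  1.163 ] 1.001666863612425
(array([0.0008, 0.002 , 0.0025]), np.float64(0.002))
```

View pics/s6.png

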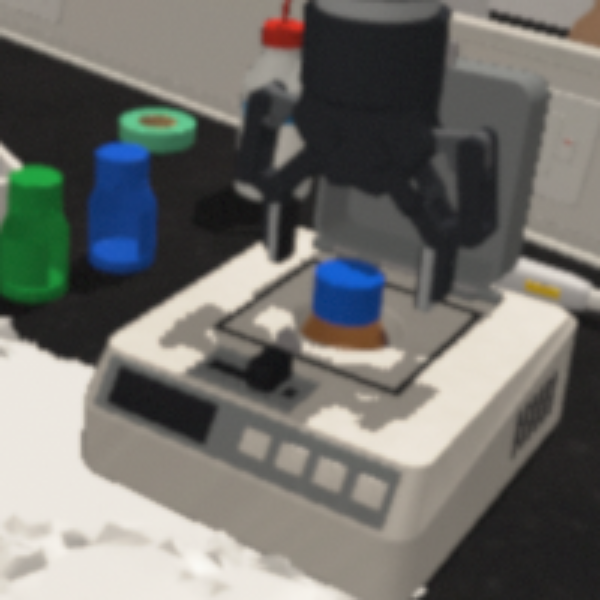

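View pics/w6.png

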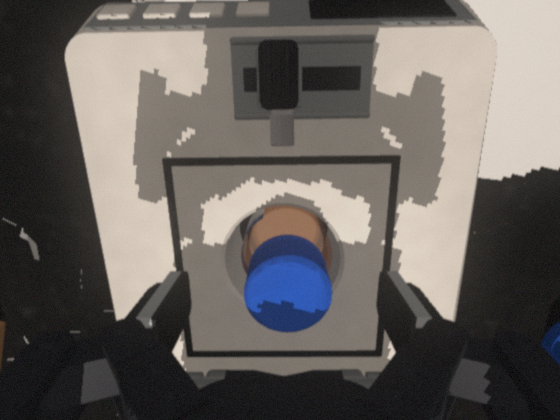

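The cap is centred between the open fingers in the wrist view (cap at (288,292), fingers at about (170,310) and (400,310)). Closing.

Call:
servo_tool:
  force: 40
  commands:
    - {"fingers": 1,"x": 0.0,"y": 0.001,"z": 0.002,"twist": 0}
    - {"fingers": 0,"x": 0.0,"y": 0.001,"z": 0.003,"twist": 0}
    - {"fingers": 0,"x": 0.0,"y": 0.001,"z": 0.003,"twist": 0}
    - {"fingers": 0,"x": 0.0,"y": 0.001,"z": 0.003,"twist": 0}
    - {"fingers": 0,"x": 0.0,"y": 0.001,"z": 0.003,"twist": 0}
    - {"fingers": 0,"x": 0.0,"y": 0.001,"z": 0.003,"twist": 0}
    - {"fingers": 0,"x": 0.0,"y": 0.001,"z": 0.003,"twist": 0}
    - {"fingers": 0,"x": 0.0,"y": 0.001,"z": 0.003,"twist": 0}

```text
time_s: 7.15
ee_pos: [0.5382, -0.2461, 0.0875]
tcp_rot: [[-0.975, -0.22, 0.007], [-0.22, 0.975, -0.009], [-0.005, -0.01, -1.0]]
ft_force: [-0.8, 1.1, 1.2]
width: 0.44
```

```bash
python3 - <<'E'
from plant import *; from h import *
np.set_printoptions(precision=4,suppress=True)
s=get_state(); print(s["time_s"],s["ee_pos"],s["ft_force"],s["width"],s["width"]*85)
c=capture("scene"); im=c["frame"][:,:,::-1]; cv2.imwrite("pics/s7.png",cv2.resize(im[150:350,260:460],None,fx=3,fy=3))
c=capture("wrist"); im=c["frame"][:,:,::-1]; cv2.imwrite("pics/w7.png",im)
E
```

```text
7.15 [ 0.5382 -0.2461  0.0875] [-0.7615  1.1484  1.2228] 0.4404320608582698 37.43672517295293
```

View pics/s7.png

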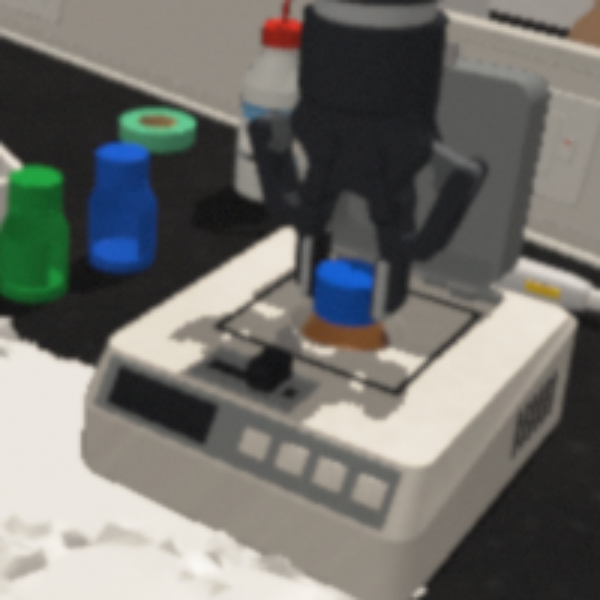

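View pics/w7.png

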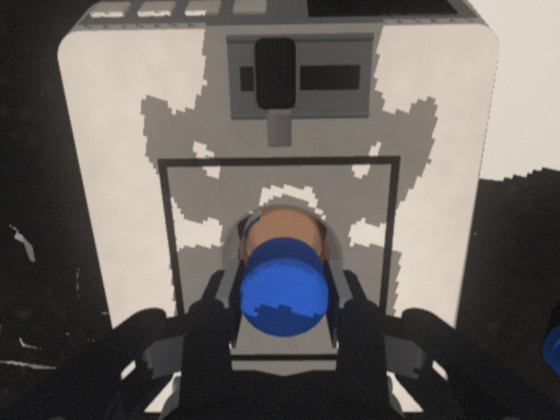

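Call:
servo_tool:
  force: 50
  commands:
    - {"fingers": 0,"x": 0.0,"y": 0.0,"z": 0,"twist": 0}
    - {"fingers": 0,"x": 0.0,"y": 0.0,"z": -0.008,"twist": 0}
    - {"fingers": 0,"x": 0.0,"y": 0.0,"z": -0.025,"twist": 0}
    - {"fingers": 0,"x": 0.0,"y": 0.0,"z": -0.045,"twist": 0}
    - {"fingers": 0,"x": 0.0,"y": 0.0,"z": -0.065,"twist": 0}
    - {"fingers": 0,"x": 0.0,"y": 0.0,"z": -0.085,"twist": 0}
    - {"fingers": 0,"x": 0.0,"y": 0.0,"z": -0.105,"twist": 0}
    - {"fingers": 0,"x": 0.0,"y": 0.0,"z": -0.125,"twist": 0}
    - {"fingers": 0,"x": 0.0,"y": 0.0,"z": -0.14,"twist": 0}
    - {"fingers": 0,"x": 0.0,"y": 0.0,"z": -0.15,"twist": 0}
    - {"fingers": 0,"x": 0.0,"y": 0.0,"z": -0.15,"twist": 0}
    - {"fingers": 0,"x": 0.0,"y": 0.0,"z": -0.15,"twist": 0}

```text
time_s: 8.25
ee_pos: [0.5371, -0.2447, 0.2375]
tcp_rot: [[-0.975, -0.22, 0.007], [-0.22, 0.975, -0.009], [-0.005, -0.011, -1.0]]
ft_force: [-0.4, 0.5, -2.8]
width: 0.44
```

```bash
python3 - <<'E'
from plant import *; from h import *
np.set_printoptions(precision=4,suppress=True)
s=get_state(); print(s["time_s"],s["ee_pos"],s["ft_force"],s["width"],s["joint_pos"])
c=capture("scene"); im=c["frame"][:,:,::-1];np.savez("pics/s8.npz",**c); cv2.imwrite("pics/s8.png",cv2.resize(im[100:320,240:460],None,fx=2.7,fy=2.7))
c=capture("wrist"); im=c["frame"][:,:,::-1];np.savez("pics/w8.npz",**c); cv2.imwrite("pics/w8.png",im)
print(toworld(TRAY,[-.037,-.074,0]))
print(move(s,np.r_[toworld(TRAY,[-.037,-.074,0])[0,:2],.24],np.pi/2-.2475))
E
```

```text
8.25 [ 0.5371 -0.2447  0.2375] [-0.3709  0.4782 -2.7712] 0.43965256174893674 [-0.5163 -0.0171  1.7865 -0.0047  1.3615 -2.3083]
[[0.4698 0.1719 0.    ]]
(array([-0.0262,  0.4212, -0.0068]), np.float64(0.4696))
```

View pics/s8.png

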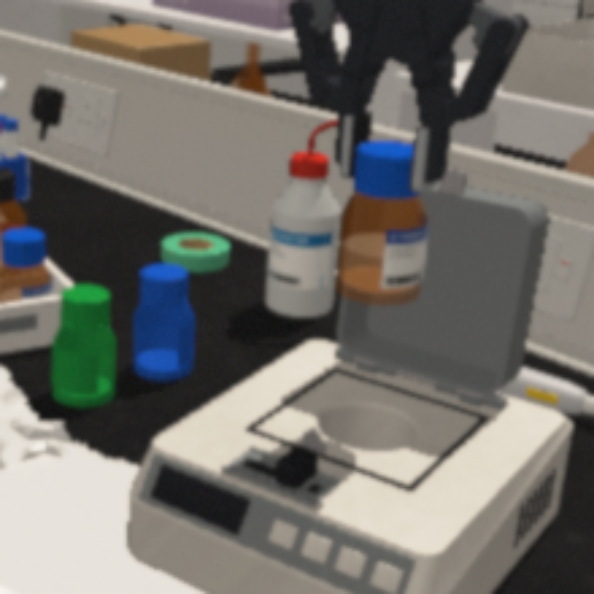

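View pics/w8.png

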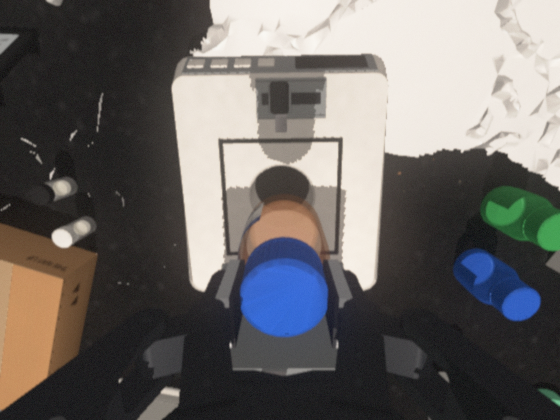

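The bottle hangs upright in the gripper and the chamber is empty. I carry it across at this height, with its foot at about z = 0.17.

Call:
servo_tool:
  commands:
    - {"fingers": 0,"x": -0.001,"y": 0.015,"z": 0,"twist": 0.02}
    - {"fingers": 0,"x": -0.003,"y": 0.04,"z": 0,"twist": 0.05}
    - {"fingers": 0,"x": -0.005,"y": 0.07,"z": 0,"twist": 0.09}
    - {"fingers": 0,"x": -0.007,"y": 0.1,"z": 0,"twist": 0.12}
    - {"fingers": 0,"x": -0.009,"y": 0.13,"z": 0,"twist": 0.16}
    - {"fingers": 0,"x": -0.01,"y": 0.16,"z": 0,"twist": 0.2}
    - {"fingers": 0,"x": -0.012,"y": 0.19,"z": 0,"twist": 0.24}
    - {"fingers": 0,"x": -0.014,"y": 0.22,"z": -0.002,"twist": 0.28}
    - {"fingers": 0,"x": -0.016,"y": 0.25,"z": -0.004,"twist": 0.31}
    - {"fingers": 0,"x": -0.018,"y": 0.28,"z": -0.005,"twist": 0.34}
    - {"fingers": 0,"x": -0.02,"y": 0.31,"z": -0.006,"twist": 0.37}
    - {"fingers": 0,"x": -0.021,"y": 0.34,"z": -0.007,"twist": 0.4}
    - {"fingers": 0,"x": -0.023,"y": 0.37,"z": -0.007,"twist": 0.43}
    - {"fingers": 0,"x": -0.025,"y": 0.395,"z": -0.007,"twist": 0.46}
    - {"fingers": 0,"x": -0.026,"y": 0.413,"z": -0.007,"twist": 0.47}
    - {"fingers": 0,"x": -0.026,"y": 0.421,"z": -0.007,"twist": 0.47}
    - {"fingers": 0,"x": -0.026,"y": 0.421,"z": -0.007,"twist": 0.47}
    - {"fingers": 0,"x": -0.026,"y": 0.421,"z": -0.007,"twist": 0.47}

```text
time_s: 9.85
ee_pos: [0.4687, 0.1717, 0.2383]
tcp_rot: [[-0.97, 0.245, 0.003], [0.244, 0.97, -0.009], [-0.005, -0.008, -1.0]]
ft_force: [0.3, -0.4, -1.6]
width: 0.442
```

```bash
python3 - <<'E'
from plant import *; from h import *
np.set_printoptions(precision=4,suppress=True)
s=get_state(); print(s["time_s"],s["ee_pos"],s["ft_force"],s["width"],s["tcp_rot"])
for n,b in (("top",(170,270,140,250)),("scene",(90,260,180,330))):
  c=capture(n); np.savez(f"pics/{n}9.npz",**c); im=c["frame"][:,:,::-1]; cv2.imwrite(f"pics/{n}9.png",cv2.resize(im[b[0]:b[1],b[2]:b[3]],None,fx=3.5,fy=3.5))
c=capture("wrist"); np.savez("pics/w9.npz",**c); im=c["frame"][:,:,::-1].copy(); C=load("pics/w9.npz")
q=lambda x0,x1,y0,y1,z:np.array([[x0,y0,z],[x1,y0,z],[x1,y1,z],[x0,y1,z]])
cv2.polylines(im,[proj(C,toworld(TRAY,q(-.072,-.002,-.109,-.039,.045))).astype(int)],True,(0,0,255),1)
cv2.imwrite("pics/w9.png",im)
for z in (.105,.073): print(move(s,np.r_[toworld(TRAY,[-.037,-.074,0])[0,:2],z],np.pi/2-.2475))
E
```

```text
9.85 [0.4687 0.1717 0.2383] [ 0.2732 -0.3755 -1.648 ] 0.44215406504248456 [[-0.9696  0.2445  0.0029]
 [ 0.2445  0.9696 -0.0088]
 [-0.0049 -0.0079 -1.    ]]
(array([-0.0004,  0.0016,  0.1333]), np.float64(0.0005))
(array([-0.0002,  0.0018,  0.1653]), np.float64(0.0005))
```

View pics/w9.png

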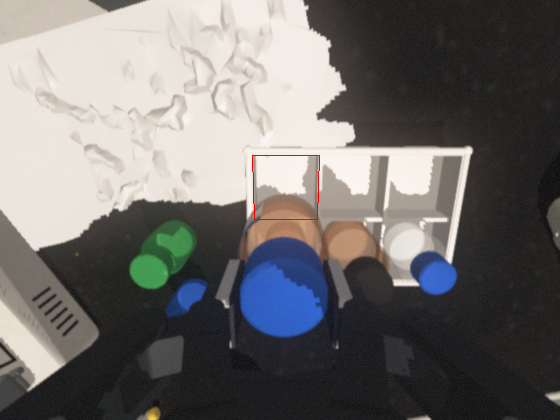

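View pics/scene9.png

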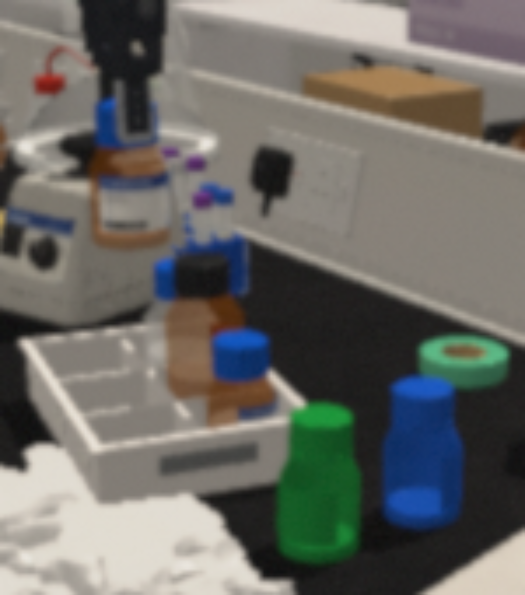

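The compartment outline fits at (286,187). I lower to just inside the rim and check.

Call:
servo_tool:
  commands:
    - {"fingers": 0,"x": 0,"y": 0.001,"z": 0.01,"twist": 0}
    - {"fingers": 0,"x": 0,"y": 0.002,"z": 0.03,"twist": 0}
    - {"fingers": 0,"x": 0,"y": 0.002,"z": 0.055,"twist": 0}
    - {"fingers": 0,"x": 0,"y": 0.002,"z": 0.08,"twist": 0}
    - {"fingers": 0,"x": 0,"y": 0.002,"z": 0.1,"twist": 0}
    - {"fingers": 0,"x": 0,"y": 0.002,"z": 0.115,"twist": 0}
    - {"fingers": 0,"x": 0,"y": 0.002,"z": 0.125,"twist": 0}
    - {"fingers": 0,"x": 0,"y": 0.002,"z": 0.13,"twist": 0}
    - {"fingers": 0,"x": 0,"y": 0.002,"z": 0.13,"twist": 0}

```text
time_s: 10.75
ee_pos: [0.4695, 0.1714, 0.1076]
tcp_rot: [[-0.969, 0.247, 0.002], [0.247, 0.969, -0.009], [-0.004, -0.008, -1.0]]
ft_force: [-0.5, -0.1, -1.0]
width: 0.441
```

```bash
python3 - <<'E'
from plant import *; from h import *
np.set_printoptions(precision=4,suppress=True)
s=get_state(); print(s["time_s"],s["ee_pos"],s["ft_force"],s["width"])
c=capture("scene"); im=c["frame"][:,:,::-1]; cv2.imwrite("pics/s10.png",cv2.resize(im[90:260,170:320],None,fx=3.5,fy=3.5))
c=capture("wrist"); im=c["frame"][:,:,::-1]; cv2.imwrite("pics/w10.png",im)
print(move(s,np.r_[toworld(TRAY,[-.037,-.074,0])[0,:2],.0715],np.pi/2-.2475))
E
```

```text
10.75 [0.4695 0.1714 0.1076] [-0.5277 -0.0586 -0.959 ] 0.44100089751023364
(array([0.    , 0.0009, 0.0361]), np.float64(-0.0024))
```

View pics/s10.png

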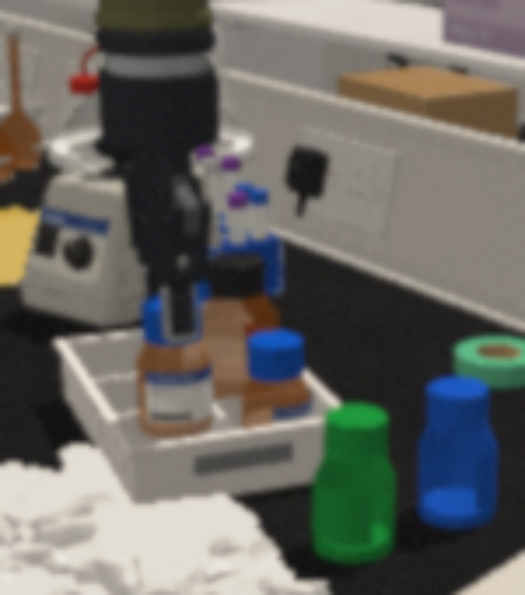

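View pics/w10.png

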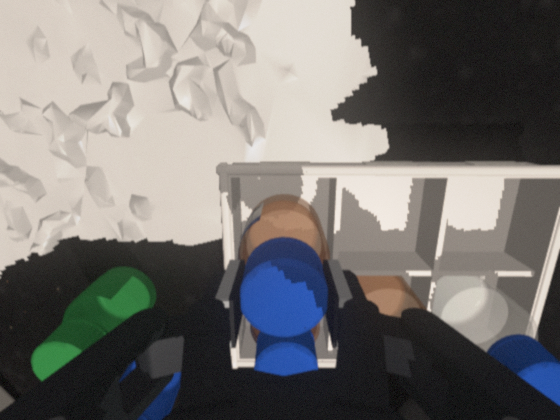

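The bottle (wrist px (285,235)) is centred between the side walls of the front right compartment. I lower it the remaining 36 mm slowly.

Call:
servo_tool:
  commands:
    - {"fingers": 0,"x": 0,"y": 0.001,"z": 0.01,"twist": 0}
    - {"fingers": 0,"x": 0,"y": 0.001,"z": 0.018,"twist": 0}
    - {"fingers": 0,"x": 0,"y": 0.001,"z": 0.025,"twist": 0}
    - {"fingers": 0,"x": 0,"y": 0.001,"z": 0.03,"twist": 0}
    - {"fingers": 0,"x": 0,"y": 0.001,"z": 0.033,"twist": 0}
    - {"fingers": 0,"x": 0,"y": 0.001,"z": 0.035,"twist": 0}
    - {"fingers": 0,"x": 0,"y": 0.001,"z": 0.035,"twist": 0}
    - {"fingers": 0,"x": 0,"y": 0.001,"z": 0.035,"twist": 0}

```text
time_s: 11.52
ee_pos: [0.4713, 0.1726, 0.0747]
tcp_rot: [[-0.969, 0.247, 0.005], [0.247, 0.969, -0.008], [-0.007, -0.006, -1.0]]
ft_force: [0.7, -0.1, -0.4]
width: 0.444
```

```bash
python3 - <<'E'
from plant import *; from h import *
np.set_printoptions(precision=4,suppress=True)
s=get_state(); print(s["time_s"],s["ee_pos"],s["ft_force"],s["width"])
c=capture("scene"); im=c["frame"][:,:,::-1]; cv2.imwrite("pics/s11.png",cv2.resize(im[90:260,170:320],None,fx=3.5,fy=3.5))
c=capture("wrist"); im=c["frame"][:,:,::-1]; cv2.imwrite("pics/w11.png",im)
E
```

```text
11.5167 [0.4713 0.1726 0.0747] [ 0.7067 -0.1192 -0.3627] 0.44418329689248914
```

View pics/s11.png

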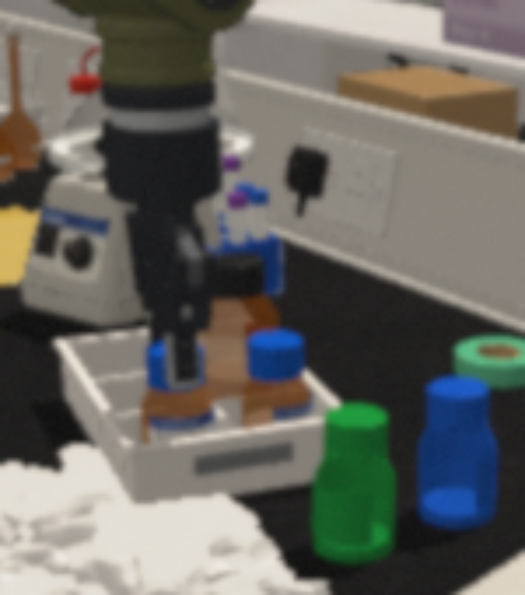

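View pics/w11.png

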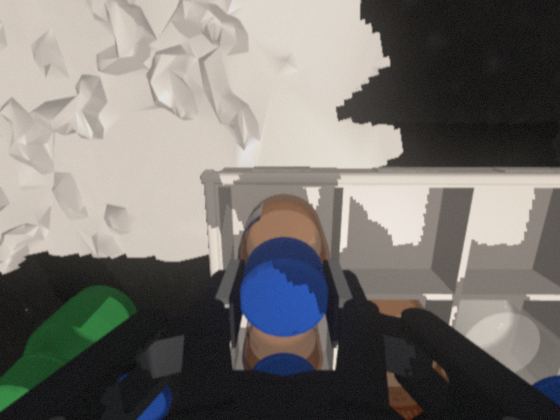

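The bottle is about 3 mm off the floor. I lower it until contact shows in the force.

Call:
servo_tool:
  commands:
    - {"fingers": 0,"x": 0.001,"y": 0,"z": 0.002,"twist": 0}
    - {"fingers": 0,"x": 0.001,"y": 0,"z": 0.003,"twist": 0}
    - {"fingers": 0,"x": 0.001,"y": 0,"z": 0.004,"twist": 0}
    - {"fingers": 0,"x": 0.001,"y": 0,"z": 0.004,"twist": 0}
    - {"fingers": 0,"x": 0.001,"y": 0,"z": 0.004,"twist": 0}

```text
time_s: 12.03
ee_pos: [0.471, 0.1729, 0.0716]
tcp_rot: [[-0.969, 0.247, 0.007], [0.247, 0.969, -0.008], [-0.008, -0.006, -1.0]]
ft_force: [-0.6, -0.4, 2.7]
width: 0.44
```

Contact shows at z = 0.0716: fz went from -0.4 to +2.7 N, and the expected height was 0.0715. Releasing, then straight up.

Call:
servo_tool:
  commands:
    - {"fingers": 0.6,"x": 0,"y": 0,"z": 0,"twist": 0}
    - {"fingers": 0.8,"x": 0,"y": 0,"z": 0,"twist": 0}
    - {"fingers": 1,"x": 0,"y": 0,"z": 0,"twist": 0}
    - {"fingers": 1,"x": 0,"y": 0,"z": 0,"twist": 0}
    - {"fingers": 1,"x": 0,"y": 0,"z": 0,"twist": 0}
    - {"fingers": 1,"x": 0,"y": 0,"z": 0,"twist": 0}
    - {"fingers": 1,"x": 0,"y": 0,"z": -0.02,"twist": 0}
    - {"fingers": 1,"x": 0,"y": 0,"z": -0.05,"twist": 0}
    - {"fingers": 1,"x": 0,"y": 0,"z": -0.085,"twist": 0}
    - {"fingers": 1,"x": 0,"y": 0,"z": -0.12,"twist": 0}
    - {"fingers": 1,"x": 0,"y": 0,"z": -0.15,"twist": 0}
    - {"fingers": 1,"x": 0,"y": 0,"z": -0.17,"twist": 0}
    - {"fingers": 1,"x": 0,"y": 0,"z": -0.17,"twist": 0}
    - {"fingers": 1,"x": 0,"y": 0,"z": -0.17,"twist": 0}

```text
time_s: 13.2
ee_pos: [0.4705, 0.1744, 0.2429]
tcp_rot: [[-0.969, 0.247, 0.009], [0.247, 0.969, -0.007], [-0.011, -0.004, -1.0]]
ft_force: [-0.4, 0.7, -0.6]
width: 0.998
```

```bash
python3 - <<'E'
from plant import *; from h import *
np.set_printoptions(precision=4,suppress=True)
s=get_state(); print(s["time_s"],s["ee_pos"],s["ft_force"],s["width"],np.abs(s["qd"]).max())
c=capture("scene"); np.savez("pics/s12.npz",**c); im=c["frame"][:,:,::-1]; cv2.imwrite("pics/s12.png",cv2.resize(im[110:350,180:470],None,fx=2.5,fy=2.5))
c=capture("wrist"); np.savez("pics/w12.npz",**c); im=c["frame"][:,:,::-1].copy(); C=load("pics/w12.npz")
im=cv2.resize(im,None,fx=1.4,fy=1.4)
th=np.linspace(0,2*np.pi,60)
P=np.c_[-.037+.0195*np.cos(th),-.074+.0195*np.sin(th),np.full(60,.094)]
cv2.polylines(im,[(proj(C,toworld(TRAY,P))*1.4).astype(int)],True,(0,0,255),1)
cv2.imwrite("pics/w12.png",im)
E
```

```text
13.2 [0.4705 0.1744 0.2429] [-0.3586  0.7411 -0.5923] 0.9984095704170409 0.05730008898627458
```

View pics/s12.png

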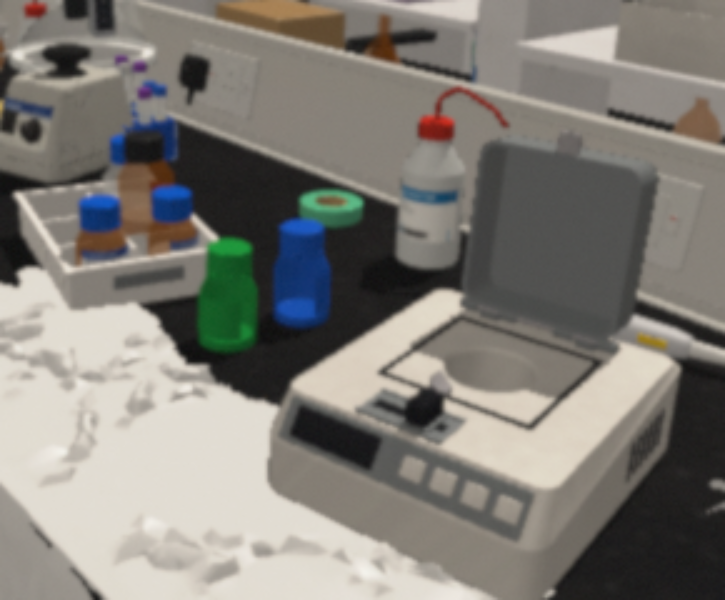

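View pics/w12.png

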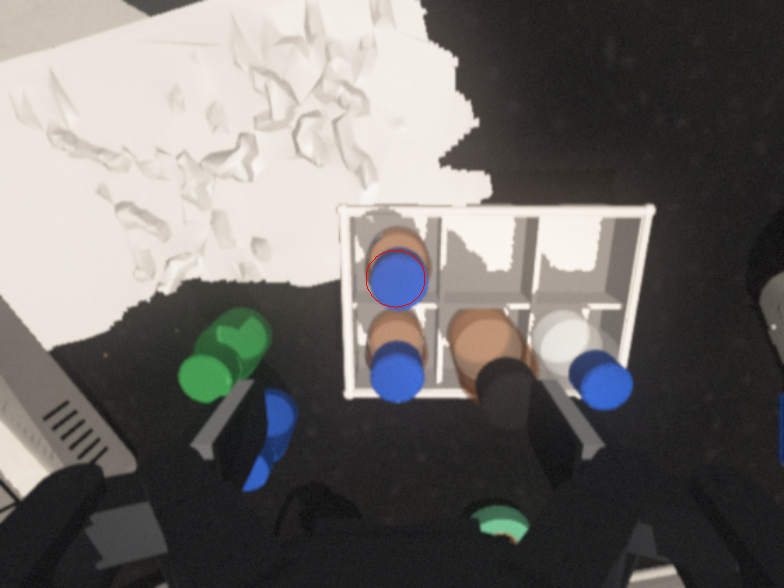

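The bottle stands upright and within about 2 mm of the compartment centre: the cap at (398,278) fits the predicted circle. The cover is up, the latch is back, the stock bottles are in place and the gripper is free. Handing in.

```bash
python3 - <<'E'
from plant import *
print(hand_in())
E
```

```text
the job is handed in; nothing more can be done
None
```

I slid the latch sideways with the shut fingers and the cover sprung fully up. I then gripped the sample bottle by its cap and lifted it out. I lowered it, still held, into the front compartment at the tray's -y end, directly in front of the short amber stock bottle. I released it only after the force showed it touching the floor, at TCP height 0.0716 m against an expected 0.0715 m. The job was handed in at about 13.3 s, and no verdict was reported.

**Last checks:** in the final pictures:
- The bottle stands upright within about 2 mm of the compartment centre.
- All three stock bottles are in place.
- The cover is up and the latch is back at rest.
- The open gripper is about 150 mm clear above the bottle.

**Small disagreements:**
- The tray's rim measured about 2.5 % larger than the stated outline, so I fitted its centre with a free scale.
- The sample stood about 2 to 3 mm off the bore's centre.
- One of my move calls was refused because "fingers" was missing from its rows; nothing moved.

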